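Bring the mark on a tile-rack board under the needle press and fold the hold-down flap

ROBOT

A 6-joint arm with a two-finger parallel gripper is mounted at the origin on the work surface. World frame = base frame: x ahead of the robot, y to its left, z up, the work surface at z = 0. Lengths are in mm, angles in rad, forces in N, time in s.
With the tool pointing down it reaches from about 275 to 1000 mm from the base axis. Payload 8.4 kg.
Tool frame: the origin (TCP) lies at the very end of the fingers, on their centre line; the grasp point (between the pads) lies 19 mm behind it; z points along the fingers, y is the line along which they close (so a half turn about z gives the same grasp; the last joint's range is limited). The gripper opens to 85 mm and grips with 20 to 120 N. Pads are 22 mm wide; open, the fingers measure 114 mm over their backs; the gripper's body (76 mm by 85 mm) begins 54 mm behind the grasp point. The pads swing forward as they close: fully open they stand 13 mm farther back than shut.
Start: joints at [1.103, 0.353, 1.633, -0, 1.155, -0.002], TCP at [280.71, 558.417, 231.281] pointing down, gripper open.
Joint ranges: [-2.63, 2.63], [-0.92, 2.1], [0.06, 2.66], [-1.3, 4.44], [0, 2.69], [-3.02, 3.02]. Speed limits (rad/s): [2.22, 2.22, 2.79, 3.14, 3.14, 3.14].

INTERFACE

Orientations are given as [roll, pitch, yaw] about the fixed x, y, z axes, in that order (R = Rz(yaw) Ry(pitch) Rx(roll)).
In Python, from rig import telemetry, imaging, r gives the robot as it stands. The module is installed in compiled form; this text tells all that it offers.
- The arm moves only by the tool step_arm, never from a script. Its argument "moves" is a list of rows, each a list of 3 entries, a list of its own where there are three numbers: the turn, a rotation vector about the tool's x, y, z scaled (see below), then the shift along the tool's x, y, z scaled (see below), then the opening, from -1 (shut) to 1 (fully open). A call has 1 to 8 rows; each row is the pose to reach, as a shift and turn from the pose commanded when the call began, along the tool's axes at that moment; what a row does not reach only later rows make up. The controller multiplies each number of a shift by 200 mm and each number of a turn by 45 degrees. A row lasts 1/10 s, in which the tool goes at most 50 mm and 8.59 degrees, less where a joint would pass 70% of its speed; a pose out of reach is approached as far as the arm can. A call with a number of a shift or a turn outside -1 to 1 is refused whole. A call with a gripper value outside its range is refused whole. The fingers move at their own pace and stop on an object; "squeeze" is the grip in N (left out, the last holds). Time passes only in rows, so rows that repeat a pose let the fingers close. It gives the time, the measured TCP pose, the force, the opening and the grip force at its end, in the units of the state.
- telemetry.sense(): the state, without advancing time (a new reading comes with each control period).
- imaging.grab_frame(name): name is "scene" or "top" or "wrist"; returns the picture (400x640x3 uint8, red, green, blue); there is no depth.
- imaging.calibration(name): a dict with "fx", "fy", "cx", "cy" (pixels), "cam_to_world" (4x4, takes a point from camera to world coordinates). Camera axes: x right, y up, looking along -z (the intrinsics and any distortion apply to the point x, -y, -z); pixel columns grow to the right and rows downward; lengths in mm; the calibration is good to about 2 mm. A picture is of the moment at which its call begins: read the wrist's pose just before it. calibration takes no time and is no camera call; for the wrist camera it gives the pose at the moment of the call.
- r.sign_off(): hands the job in; it is judged then, once.
Trained networks look in the newest picture that a camera, given by its name, has taken for a name from the list of things; names that differ only in an ending like _2 or _b are one class to them, and where a whole thing is asked for, a point or a joint stands for the part that bears it (a point fixed in the world has none). Each returns a list of dicts, best first, with "conf" (0 to 1); they miss things now and then, are a little off and sometimes report something else, mostly with a low value. They report only what shows in the picture. A call takes as long as a camera call.
- imaging.recognise(camera, name): "extent" ([left, top, width, height] in pixels, round what is visible of it).
- imaging.mark_of(camera, name): "xy" ([column, row] in pixels: a listed point, or the origin of a listed thing).
The state is a dict: "clock": time; "qpos": joint angles; "qvel": joint speeds; "joint_efforts": joint torques, N m; "eef_pos": TCP position; "tcp_rot": TCP orientation; "contact_force": force on the tool from outside, world axes, zero at the start; "wrist_torque": the same for the moment, N m; "opening": opening from 0.0 (shut) to 1.0 (fully open); "grasp_force": force on a finger pad.
Only numpy, scipy, OpenCV 4.12 (cv2) and the standard library are available. Lean on these libraries where they do the work, as an engineer would, in place of code of your own. Each camera call takes 0.05 s, during which the arm holds its last target. There are 200 camera calls.

TASK

Slide the half-made wooden tile rack along the copper, flat and without lifting it, until the ring marked on it sits under the press's needle tip (the tip over the inside of the ring), with the board in line with the press arm and its rib on the open side away from the column. Then fold the press's hinged hold-down flap right down to its stop, so that it lies level over the board. Leave the lemon dish, tea glass holder and orange rack where they stand.

Things in the scene. Friction and masses are not known exactly. Their poses are not given: they have to be found in the camera images.
- board: The work: loose half-made wooden tile rack, about 0.35 kg. A flat board 180 (x) x 80 (y) x 10 mm with one upright rib on it, 60 long (x) x 18 thick (y), its top at z 45 mm, centred at x = -50 mm, y = 0. Origin: centre of the board's underside; x runs lengthwise from the rib end to the marked end, z up.
- mark (a point): Centre of the incised ring (10 mm inside diameter) on the board's top face, at x = +65 mm, y = 0 of the board, 25 mm from its end.
- rib (a point): Point inside the rib, 9 mm under its top, on its centre (36 mm above the table): a place to grip it, fingers closing across its 18 mm along board y.
- press: Dark iron needle press fixed to the table (place and yaw vary). Origin: on the bare table right under the needle tip; z up; x runs from the needle to the column, so the open side is -x. Column 36 x 36 mm, centred at x = +85, 192 mm high. Foot 12 mm high: x 50 to 160, y -50 to +50 mm, with a strip (x 85 to 130 mm) running on to y +138 mm.
- needle_tip (a point): The needle's tip, 25 mm above the table, pointing down, 15 mm over a board below it. Axes as the press. The 6 mm needle goes up to z 60 mm into a quill of 22 mm diameter, which hangs from an overhead arm along press x (-20 to +95 mm, 36 mm wide, z 150 to 186 mm); a crank knob stands out to y +80 mm at x 85 mm.
- flap (a joint): Angle of the hold-down flap, rad: 0 = level (on its stop), pi/2 = upright, more = leaning outward, at most 2.0. Aluminium plate 80 wide (along press x) x 95 long x 6 mm thick; its stiff hinge stays where left; about 0.13 N m turns it. Level, it covers press x -70 to +10, y +15 to +110 mm, underside 2 mm over the board's top.
- flap_hinge (a point): Middle of the flap's hinge axis, at press x = -30, y = +110, z = 15 mm; the axis runs along press x. Beside it a fixed bar, 10 mm high, at press x -75 to +130, y 114 to 138 mm.
- flap_edge (a point): Middle of the flap's free edge, 95 mm from the hinge axis. Its z axis is the normal of the flap's upper (outer) face, its y axis points to the hinge.
- dish: Loose white ceramic lemon dish, round, 92 mm across, 43 mm high with the lemons. Origin: centre of the underside. Not to be moved.
- holder: Loose brass tea glass holder with its glass, round, 72 mm across plus a small loop handle to 53 mm from the axis at its y side, 98 mm high. Origin: centre of the underside. Not to be moved.
- rack: Loose orange plastic tile rack with some white tiles, 60 (x) x 200 (y) mm, 64 mm high. Origin: centre of the underside. Not to be moved.

How it is judged:
By the outcome, as a careful person would: the job done as asked, in the order asked, and still so for the second after the job is handed in, with the robot touching nothing.
It also fails if it takes over 64 s, if anything falls off the work surface, if the arm or the gripper's body presses on something with over 40 N, if the wrist force passes 120 N, or if a joint passes its speed limit or range.

## Working session

There is one attempt and no reset: what is moved stays moved. The work goes in short steps, Python scripts to look and compute and a tool call to move; the robot and the scene stay as the last step left them, time stands still between calls to the robot, and variables do not carry over. Pictures are saved under pics/ and viewed, at most 14 in all, crops included, and the job is handed in when it is done.

Besides the shell and the picture viewer there is one more tool, called after "Call:" by a JSON object that holds its "op" and its "data", one argument or row to a line. step_arm: Moves the arm, as the interface text tells. Its arguments: {"type":"object","properties":{"moves":{"type":"array"},"squeeze":{"type":"number"}},"required":["moves"]}

```bash
mkdir -p pics
cat > h.py <<'E'
import numpy as np,cv2
from rig import telemetry, imaging, r
def pt(cam,uv,z,c=None):
    c=c or imaging.calibration(cam); T=np.array(c["cam_to_world"])
    d=T[:3,:3]@np.array([(uv[0]-c["cx"])/c["fx"],-(uv[1]-c["cy"])/c["fy"],-1])
    o=T[:3,3]; return (o+d*(z-o[2])/d[2]).round(1)
def proj(cam,p):
    c=imaging.calibration(cam);T=np.array(c["cam_to_world"])
    q=T[:3,:3].T@(np.array(p)-T[:3,3]); return np.round([c["cx"]-c["fx"]*q[0]/q[2],c["cy"]+c["fy"]*q[1]/q[2]],1)
def snap(cam,n):
    im=imaging.grab_frame(cam); cv2.imwrite(f"pics/{n}.png",im[:,:,::-1]); return im
E
python3 - <<'E'
from h import *
print(telemetry.sense()); print({k:v for k,v in imaging.calibration("top").items()})
a=snap("top","top0")
zs=dict(board=0,mark=10,rib=36,press=0,needle_tip=25,flap_hinge=15,flap_edge=None,dish=0,holder=0,rack=0)
for n,z in zs.items():
    m=imaging.mark_of("top",n)[:2]
    print(n,[(x["conf"],x["xy"],pt("top",x["xy"],z) if z is not None else '') for x in m])
b=snap("scene","scene0")
cv2.imwrite("pics/both0.png",np.vstack([a,b])[:,:,::-1][:800])
for n,z in zs.items():
    m=imaging.mark_of("scene",n)[:1]
    print(n,[(x["conf"],x["xy"],pt("scene",x["xy"],z) if z is not None else '') for x in m])
E
```

```text
{'clock': 0.0, 'qpos': array([ 1.10262156e+00,  3.53672696e-01,  1.63414908e+00,  6.52980536e-06,
        1.15520592e+00, -2.38659928e-03]), 'qvel': array([-6.55474592e-04, -2.44571300e-04,  9.32385943e-05, -9.03994400e-04,
        2.92776001e-05,  6.25745318e-04]), 'joint_efforts': array([ 1.32219186e-03, -6.05268645e+01, -3.42062330e+01,  9.08953348e-05,
        9.41460778e-03,  1.14282523e-05]), 'eef_pos': array([280.47462907, 557.98599019, 230.53996074]), 'tcp_rot': array([-3.14015763e+00, -9.39504543e-06,  2.67580184e+00]), 'contact_force': array([-0.33825647, -0.19833604, -0.29781549]), 'wrist_torque': array([ 0.00917034, -0.01060736,  0.00164562]), 'grasp_force': 0.0, 'opening': 1.0031428140362197}
{'fx': 451.2489089131054, 'fy': 451.2489089131054, 'cx': 314.5783616000886, 'cy': 201.36722761356384, 'cam_to_world': array([[ 2.60935592e-02,  9.80458251e-01, -1.94989085e-01,
         3.64896321e+02],
       [-9.99654622e-01,  2.49825365e-02, -8.15539468e-03,
        -4.00854153e+01],
       [-3.12470207e-03,  1.95134543e-01,  9.80771506e-01,
         9.99102763e+02],
       [ 0.0
[... 640 characters left out ...]
8.0, 156.6], '')]
dish [(0.87, [322.0, 185.5], array([600.7, -47.7,   0. ]))]
holder [(0.81, [311.1, 281.8], array([384.6, -28.9,   0. ]))]
rack [(0.62, [443.2, 136.9], array([ 723.7, -326.3,    0. ]))]
board []
mark [(0.87, [223.1, 178.7], array([ 507.3, -335.9,   10. ]))]
rib [(0.72, [240.5, 146.4], array([ 391.5, -323.6,   36. ]))]
press [(0.9, [358.6, 254.0], array([656.4,  85.3,   0. ]))]
needle_tip []
flap_hinge [(0.94, [402.9, 255.6], array([644.8, 189.2,  15. ]))]
flap_edge [(0.56, [408.3, 230.7], '')]
dish [(0.91, [312.7, 230.4], array([614.9, -41.5,   0. ]))]
holder [(0.81, [337.3, 173.9], array([401.7, -20.8,  -0. ]))]
rack [(0.67, [190.8, 243.7], array([ 727.7, -330.7,    0. ]))]
```

View pics/top0.png

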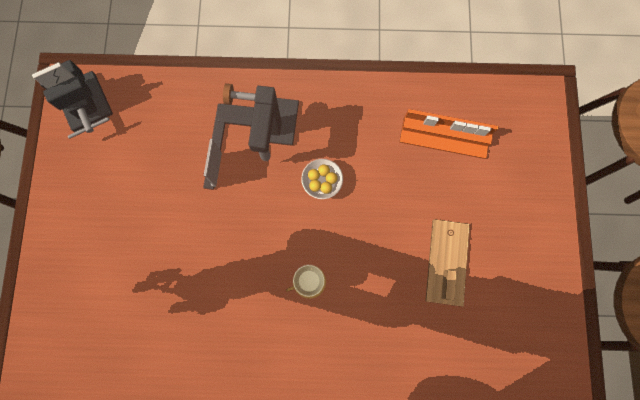

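View pics/scene0.png

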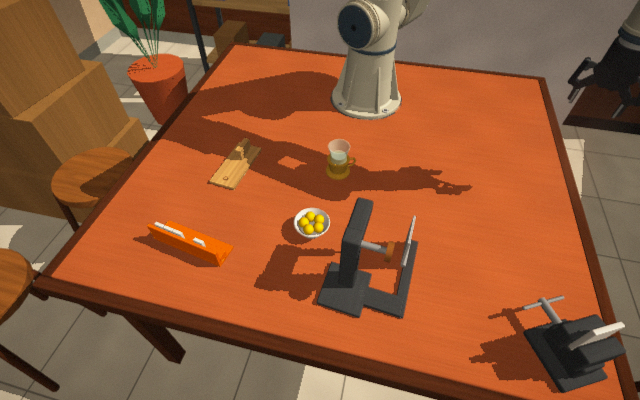

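The top view has the board at about (448,262) with its ring at (450,232). The press is at (268,165), with its flap roughly upright on the left at (210,165). The dish is at (322,180), the holder at (309,281) and the rack at (448,133). The device at the upper left is only a distractor. There is a gap of about 130 mm between the dish and the holder. I'll slide the board through it lengthwise, then turn it.

```bash
cat >> h.py <<'E'
from scipy.spatial.transform import Rotation as Ro, Slerp
def plan(p,yaw,n=1,start=None,roll=np.pi,pitch=0.):
    """print n chunks (turn, shift in units) from current pose to target p, tool down with given yaw"""
    s=telemetry.sense(); p0=np.array(s["eef_pos"]); R0=Ro.from_euler("xyz",s["tcp_rot"])
    if start: p0=np.array(start[0],float); R0=Ro.from_euler("xyz",[np.pi,0,start[1]])
    R1=Ro.from_euler("xyz",[roll,pitch,yaw]); dv=(R0.inv()*R1).as_rotvec(); p=np.array(p,float)
    for i in range(n):
        Ra=R0*Ro.from_rotvec(dv*i/n); print("turn",(dv/n/(np.pi/4)).round(3).tolist(),"shift",(Ra.inv().apply((p-p0)/n)/200).round(3).tolist(),"mm",round(np.linalg.norm(p-p0)/n),"deg",(np.degrees(dv/n)).round(1))
E
python3 - <<'E'
from h import *
plan([400,-310,200],-0.12,5)
E
```

```text
turn [-0.0, -0.0, 0.712] shift [-0.497, -0.722, 0.031] mm 175 deg [-0. -0. 32.]
turn [-0.0, -0.0, 0.712] shift [-0.804, -0.349, 0.031] mm 175 deg [-0. -0. 32.]
turn [-0.0, -0.0, 0.712] shift [-0.867, 0.131, 0.031] mm 175 deg [-0. -0. 32.]
turn [-0.0, -0.0, 0.712] shift [-0.665, 0.571, 0.031] mm 175 deg [-0. -0. 32.]
turn [-0.0, -0.0, 0.712] shift [-0.261, 0.837, 0.031] mm 175 deg [-0. -0. 32.]
```

Call:
{"op": "step_arm", "data": {
  "moves": [
    [[0, 0, 0.712], [-0.497, -0.722, 0.031], 1],
    [[0, 0, 0.712], [-0.497, -0.722, 0.031], 1],
    [[0, 0, 0.712], [-0.497, -0.722, 0.031], 1],
    [[0, 0, 0.712], [-0.497, -0.722, 0.031], 1]
  ]
}}

```text
clock: 1.5
eef_pos: [304.2, 381.2, 224.7]
tcp_rot: [-3.14, 0.001, 2.11]
contact_force: [0.3, 0.0, -0.2]
opening: 1.0
grasp_force: 0.0
```

Call:
{"op": "step_arm", "data": {
  "moves": [
    [[0, 0, 0.712], [-0.804, -0.349, 0.031], 1],
    [[0, 0, 0.712], [-0.804, -0.349, 0.031], 1],
    [[0, 0, 0.712], [-0.804, -0.349, 0.031], 1],
    [[0, 0, 0.712], [-0.804, -0.349, 0.031], 1]
  ]
}}

```text
clock: 1.9
eef_pos: [327.9, 208.0, 218.7]
tcp_rot: [-3.141, 0.001, 1.551]
contact_force: [0.3, 0.6, 0.1]
opening: 0.996
grasp_force: 0.0
```

Call:
{"op": "step_arm", "data": {
  "moves": [
    [[0, 0, 0.712], [-0.867, 0.131, 0.031], 1],
    [[0, 0, 0.712], [-0.867, 0.131, 0.031], 1],
    [[0, 0, 0.712], [-0.867, 0.131, 0.031], 1],
    [[0, 0, 0.712], [-0.867, 0.131, 0.031], 1]
  ]
}}

```text
clock: 2.3
eef_pos: [352.2, 34.6, 212.9]
tcp_rot: [3.141, 0.0, 0.991]
contact_force: [-0.1, 0.3, 0.0]
opening: 1.003
grasp_force: 0.0
```

Call:
{"op": "step_arm", "data": {
  "moves": [
    [[0, 0, 0.712], [-0.665, 0.571, 0.031], 1],
    [[0, 0, 0.712], [-0.665, 0.571, 0.031], 1],
    [[0, 0, 0.712], [-0.665, 0.571, 0.031], 1],
    [[0, 0, 0.712], [-0.665, 0.571, 0.031], 1]
  ]
}}

```text
clock: 2.7
eef_pos: [376.6, -139.7, 206.8]
tcp_rot: [3.14, -0.001, 0.431]
contact_force: [0.1, 1.0, 0.1]
opening: 1.002
grasp_force: 0.0
```

Call:
{"op": "step_arm", "data": {
  "moves": [
    [[0, 0, 0.712], [-0.261, 0.837, 0.031], 1],
    [[0, 0, 0.712], [-0.261, 0.837, 0.031], 1],
    [[0, 0, 0.712], [-0.261, 0.837, 0.031], 1],
    [[0, 0, 0.712], [-0.261, 0.837, 0.031], 1],
    [[0, 0, 0.712], [-0.261, 0.837, 0.031], 1]
  ]
}}

```text
clock: 3.2
eef_pos: [400.6, -313.3, 200.2]
tcp_rot: [3.141, -0.001, -0.126]
contact_force: [0.1, -0.5, -0.4]
opening: 1.004
grasp_force: 0.0
```

Run:
```python
from h import *
c=imaging.calibration("wrist"); print(np.array(c["cam_to_world"]).round(2).tolist(),c["fx"]); snap("wrist","w1")
for n,z in dict(mark=10,rib=36,board=0).items():
    print(n,[(x["conf"],x["xy"],pt("wrist",x["xy"],z,c)) for x in imaging.mark_of("wrist",n)[:2]])
```

```text
[[-0.12, 0.96, 0.26, 466.74], [-0.99, -0.12, -0.03, -322.72], [0.0, -0.26, 0.96, 342.31], [0.0, 0.0, 0.0, 1.0]] 331.88049526822476
mark [(0.55, [320.0, 62.5], array([ 501.7, -329.9,   10. ]))]
rib [(0.92, [325.7, 188.1], array([ 387.1, -321. ,   36. ]))]
board [(0.85, [326.7, 131.5], array([ 436.7, -328.9,    0. ]))]
```

View pics/w1.png

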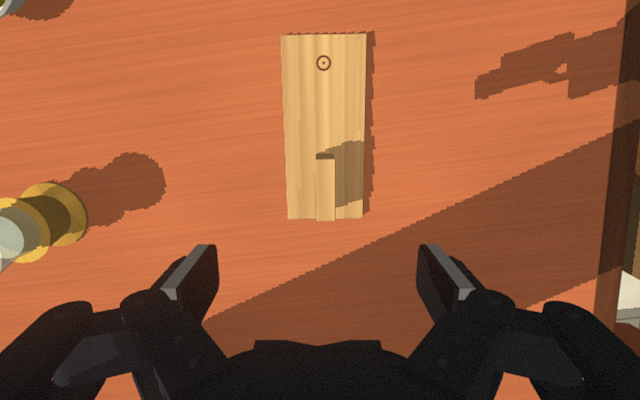

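Run:
```python
from h import *
A=[pt("wrist",q,10) for q in [(281,34),(367,32),(363,219),(288,219),(323,63)]]
B=[pt("wrist",q,45) for q in [(316,158),(335,158.5),(335,221),(317,221)]]
print(A,B)
fe=(A[0]+A[1])/2;ne=(A[2]+A[3])/2
print("board yaw",np.arctan2(*(fe-ne)[1::-1]),np.linalg.norm(fe-ne),(fe+ne)/2,"rib",(sum(B)/4),np.arctan2(*((B[0]+B[1]-B[2]-B[3])[1::-1])))
```

```text
[array([ 529.3, -291.8,   10. ]), array([ 521.7, -370.2,   10. ]), array([ 341.1, -352. ,   10. ]), array([ 350.4, -272.9,   10. ]), array([ 500.1, -327.2,   10. ])] [array([ 417.5, -311. ,   45. ]), array([ 415., -328.,   45.]), array([ 355.4, -321.8,   45. ]), array([ 357.4, -304.8,   45. ])]
board yaw -0.10283485429492424 180.70463469429887 [ 435.625 -321.725   10.   ] rib [ 386.325 -316.4     45.   ] -0.10322411956634119
```

Run:
```python
from h import *
plan([386.3,-316.6,17],-0.103)
```

```text
turn [-0.001, 0.001, -0.02] shift [-0.062, 0.046, 0.916] mm 184 deg [-0.   0.  -0.9]
```

Call:
{"op": "step_arm", "data": {
  "moves": [
    [[0, 0, -0.02], [-0.062, 0.046, 0.25], 1],
    [[0, 0, -0.02], [-0.062, 0.046, 0.5], 1],
    [[0, 0, -0.02], [-0.062, 0.046, 0.7], 1],
    [[0, 0, -0.02], [-0.062, 0.046, 0.83], 1],
    [[0, 0, -0.02], [-0.062, 0.046, 0.916], 1],
    [[0, 0, -0.02], [-0.062, 0.046, 0.916], 1],
    [[0, 0, -0.02], [-0.062, 0.046, 0.916], 1]
  ]
}}

```text
clock: 4.1
eef_pos: [387.0, -317.0, 17.6]
tcp_rot: [-3.141, 0.0, -0.103]
contact_force: [0.6, -0.6, 0.3]
opening: 1.004
grasp_force: 0.0
```

Call:
{"op": "step_arm", "data": {
  "moves": [
    [[0, 0, 0], [0, 0, 0], -0.3],
    [[0, 0, 0], [0, 0, 0], -0.5],
    [[0, 0, 0], [0, 0, 0], -0.8],
    [[0, 0, 0], [0, 0, 0], -0.8],
    [[0, 0, 0], [0, 0, 0], -0.8],
    [[0, 0, 0], [0, 0, 0], -0.8],
    [[0, 0, 0], [0, 0, 0], -0.8],
    [[0, 0, 0], [0, 0, 0], -0.8]
  ],
  "squeeze": 50
}}

```text
clock: 4.9
eef_pos: [387.1, -318.1, 17.7]
tcp_rot: [3.141, -0.001, -0.104]
contact_force: [-0.8, -1.1, 6.3]
opening: 0.201
grasp_force: 49.9
```

Run:
```python
from h import *
s=telemetry.sense(); print(s["contact_force"],s["eef_pos"])
plan([486,-250,17.2],1.5,3)
```

```text
[-0.84291597 -1.08180318  6.27576747] [ 387.09682328 -318.11331435   17.66160692]
turn [0.001, -0.0, -0.681] shift [0.152, -0.13, 0.001] mm 40 deg [  0.   -0.  -30.6]
turn [0.001, -0.0, -0.681] shift [0.197, -0.034, 0.001] mm 40 deg [  0.   -0.  -30.6]
turn [0.001, -0.0, -0.681] shift [0.187, 0.071, 0.001] mm 40 deg [  0.   -0.  -30.6]
```

Call:
{"op": "step_arm", "data": {
  "moves": [
    [[0, 0, -0.12], [0.027, -0.023, 0], -0.8],
    [[0, 0, -0.25], [0.055, -0.047, 0], -0.8],
    [[0, 0, -0.39], [0.087, -0.074, 0], -0.8],
    [[0, 0, -0.54], [0.12, -0.103, 0], -0.8],
    [[0, 0, -0.681], [0.152, -0.13, 0], -0.8],
    [[0, 0, -0.681], [0.152, -0.13, 0], -0.8]
  ]
}}

```text
clock: 5.5
eef_pos: [421.0, -295.1, 17.7]
tcp_rot: [3.14, -0.001, 0.433]
contact_force: [2.4, 1.6, 7.0]
opening: 0.204
grasp_force: 49.8
```

Forces are low and z is steady, so I'll continue.

Call:
{"op": "step_arm", "data": {
  "moves": [
    [[0, 0, -0.14], [0.04, -0.007, 0], -0.8],
    [[0, 0, -0.28], [0.08, -0.014, 0], -0.8],
    [[0, 0, -0.42], [0.12, -0.021, 0], -0.8],
    [[0, 0, -0.56], [0.16, -0.028, 0], -0.8],
    [[0, 0, -0.681], [0.197, -0.034, 0], -0.8]
  ]
}}

```text
clock: 6.0
eef_pos: [453.3, -273.1, 17.7]
tcp_rot: [3.14, 0.0, 0.967]
contact_force: [-1.3, -1.9, 5.4]
opening: 0.204
grasp_force: 50.0
```

Call:
{"op": "step_arm", "data": {
  "moves": [
    [[0, 0, -0.14], [0.04, 0.014, 0], -0.8],
    [[0, 0, -0.28], [0.08, 0.028, 0], -0.8],
    [[0, 0, -0.42], [0.12, 0.042, 0], -0.8],
    [[0, 0, -0.56], [0.155, 0.057, 0], -0.8],
    [[0, 0, -0.681], [0.187, 0.071, 0], -0.8],
    [[0, 0, -0.681], [0.187, 0.071, 0], -0.8],
    [[0, 0, -0.681], [0.187, 0.071, 0], -0.8]
  ]
}}

```text
clock: 6.7
eef_pos: [486.5, -250.0, 17.7]
tcp_rot: [3.14, 0.001, 1.497]
contact_force: [2.0, 1.9, 5.4]
opening: 0.201
grasp_force: 49.8
```

Run:
```python
from h import *
s=telemetry.sense(); print(s["contact_force"],s["eef_pos"],s["tcp_rot"])
c=imaging.calibration("wrist"); snap("wrist","w2")
for n,z in dict(mark=10,dish=0,holder=0,needle_tip=25,flap_hinge=15).items():
    print(n,[(x["conf"],x["xy"],pt("wrist",x["xy"],z,c)) for x in imaging.mark_of("wrist",n)[:2]],[(x["conf"],x["extent"]) for x in imaging.recognise("wrist",n)[:1]])
```

```text
[2.0417697  1.90407537 5.43578248] [ 486.50732678 -250.02874676   17.68745819] [3.13978720e+00 5.07072269e-04 1.49681672e+00]
mark [] [(0.91, [218.3, 0.5, 200.2, 342.8])]
dish [] []
holder [] []
needle_tip [] []
flap_hinge [] []
```

View pics/w2.png

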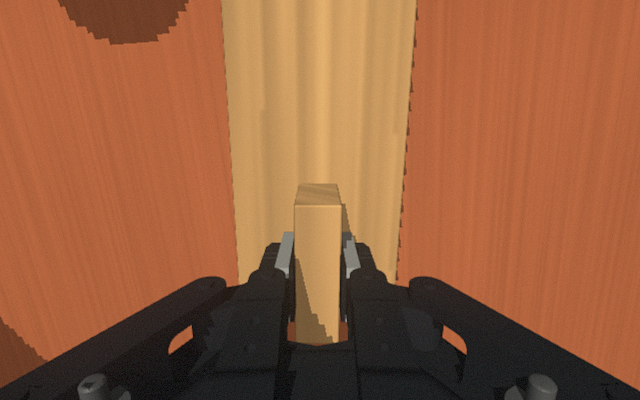

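The wrist view shows the rib held between the pads at (318,270), with the board straight ahead. I'll check the gap against the rim circles in the first top and scene pictures.

Run:
```python
from h import *
print("dish rim",pt("top",(322,179.5),38),"holder rim",pt("top",(309,281.5),95), "scene dish",pt("scene",(312.3,223.5),38),"holder base",pt("scene",(338.5,172),0))
im=snap("top","top1")
for n,z in dict(mark=10,rib=36,dish=0,holder=0,needle_tip=25,flap_hinge=15).items():
    print(n,[(x["conf"],x["xy"],pt("top",x["xy"],z)) for x in imaging.mark_of("top",n)[:2]])
cv2.imwrite("pics/top1c.png",cv2.resize(im[60:320,180:500],None,fx=2.3,fy=2.3)[:,:,::-1])
```

```text
dish rim [605.3 -47.1  38. ] holder rim [383.2 -25.8  95. ] scene dish [620.5 -40.7  38. ] holder base [393.2 -18.9   0. ]
mark [(0.64, [358.4, 233.0], array([ 493. , -130.2,   10. ]))]
rib [(0.8, [415.8, 234.8], array([ 488.9, -250.8,   36. ]))]
dish [(0.9, [322.6, 184.8], array([602.4, -49. ,   0. ]))]
holder [(0.7, [309.4, 280.4], array([387.5, -25.1,   0. ]))]
needle_tip [(0.7, [266.7, 162.4], array([644.8,  77.6,  25. ])), (0.56, [414.8, 237.7], array([ 483.9, -251. ,   25. ]))]
flap_hinge [(0.91, [217.4, 171.3], array([624.1, 189. ,  15. ])), (0.21, [268.8, 164.2], array([643.6,  73.8,  15. ]))]
```

View pics/top1c.png

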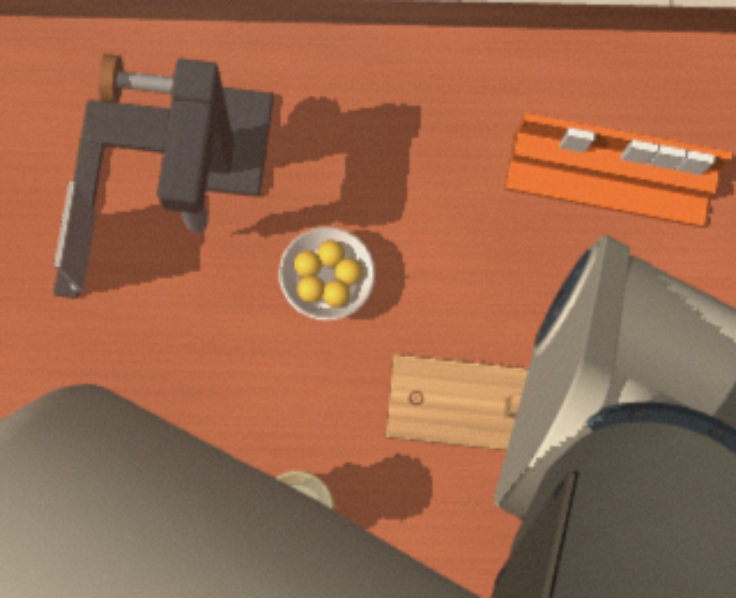

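Top camera agrees with tool-derived positions to ~3 mm; gap midline is x≈489 at y≈-35.

Run:
```python
from h import *
plan([476.4,-215,17.5],1.5)
plan([496.4,70,17.5],1.5,2,start=([476.4,-215,17.5],1.5))
```

```text
turn [0.002, 0.0, -0.005] shift [0.171, -0.063, 0.001] mm 36 deg [ 0.1  0.  -0.2]
turn [0.0, 0.0, 0.0] shift [0.714, -0.001, -0.0] mm 143 deg [0. 0. 0.]
turn [0.0, 0.0, 0.0] shift [0.714, -0.001, -0.0] mm 143 deg [0. 0. 0.]
```

Call:
{"op": "step_arm", "data": {
  "moves": [
    [[0, 0, 0], [0.06, -0.021, 0], -0.8],
    [[0, 0, -0.005], [0.12, -0.045, 0], -0.8],
    [[0, 0, -0.005], [0.171, -0.063, 0.001], -0.8],
    [[0, 0, -0.005], [0.171, -0.063, 0.001], -0.8]
  ]
}}

```text
clock: 8.0
eef_pos: [475.7, -213.8, 17.7]
tcp_rot: [3.14, 0.0, 1.501]
contact_force: [1.9, 4.6, 10.5]
opening: 0.202
grasp_force: 50.6
```

Call:
{"op": "step_arm", "data": {
  "moves": [
    [[0, 0, 0], [0.07, 0, 0], -0.8],
    [[0, 0, 0], [0.17, 0, 0], -0.8],
    [[0, 0, 0], [0.28, 0, 0], -0.8],
    [[0, 0, 0], [0.39, 0, 0], -0.8],
    [[0, 0, 0], [0.5, 0, 0], -0.8],
    [[0, 0, 0], [0.62, 0, 0], -0.8],
    [[0, 0, 0], [0.714, 0, 0], -0.8],
    [[0, 0, 0], [0.714, 0, 0], -0.8]
  ]
}}

```text
clock: 8.8
eef_pos: [485.3, -70.1, 17.7]
tcp_rot: [3.14, -0.001, 1.502]
contact_force: [1.2, 8.1, 12.1]
opening: 0.205
grasp_force: 50.7
```

Call:
{"op": "step_arm", "data": {
  "moves": [
    [[0, 0, 0], [0.07, 0, 0], -0.8],
    [[0, 0, 0], [0.17, 0, 0], -0.8],
    [[0, 0, 0], [0.28, 0, 0], -0.8],
    [[0, 0, 0], [0.39, 0, 0], -0.8],
    [[0, 0, 0], [0.5, 0, 0], -0.8],
    [[0, 0, 0], [0.62, 0, 0], -0.8],
    [[0, 0, 0], [0.714, 0, 0], -0.8],
    [[0, 0, 0], [0.714, 0, 0], -0.8]
  ]
}}

```text
clock: 9.6
eef_pos: [494.7, 72.5, 17.7]
tcp_rot: [3.14, -0.001, 1.502]
contact_force: [-0.0, 7.8, 10.6]
opening: 0.2
grasp_force: 50.6
```

Run:
```python
from h import *
plan([388,140,17.5],-0.10,3)
```

```text
turn [0.0, -0.001, 0.68] shift [0.1, -0.185, 0.0] mm 42 deg [ 0.  -0.  30.6]
turn [0.0, -0.001, 0.68] shift [-0.008, -0.21, 0.0] mm 42 deg [ 0.  -0.  30.6]
turn [0.0, -0.001, 0.68] shift [-0.114, -0.177, 0.0] mm 42 deg [ 0.  -0.  30.6]
```

The straight plan brings the swinging end close to the press bar, so I'll back off toward the robot first and then turn.

Run:
```python
from h import *
plan([430,95,17.5],1.5)
plan([378,140,17.5],-0.10,3,start=([430,95,17.5],1.5))
```

```text
turn [0.002, -0.001, 0.003] shift [0.09, -0.331, 0.0] mm 69 deg [ 0.1 -0.1  0.1]
turn [-0.0, -0.0, 0.679] shift [0.069, -0.092, -0.0] mm 23 deg [-0.  -0.  30.6]
turn [-0.0, -0.0, 0.679] shift [0.012, -0.114, -0.0] mm 23 deg [-0.  -0.  30.6]
turn [-0.0, -0.0, 0.679] shift [-0.047, -0.104, -0.0] mm 23 deg [-0.  -0.  30.6]
```

Call:
{"op": "step_arm", "data": {
  "moves": [
    [[0, 0, 0], [0.02, -0.07, 0], -0.8],
    [[0, 0, 0], [0.04, -0.16, 0], -0.8],
    [[0, 0, 0], [0.07, -0.25, 0], -0.8],
    [[0, 0, 0], [0.09, -0.331, 0], -0.8],
    [[0, 0, 0], [0.09, -0.331, 0], -0.8]
  ]
}}

```text
clock: 10.1
eef_pos: [428.0, 93.5, 17.6]
tcp_rot: [3.141, -0.001, 1.501]
contact_force: [-4.7, 8.0, 17.7]
opening: 0.2
grasp_force: 51.6
```

Call:
{"op": "step_arm", "data": {
  "moves": [
    [[0, 0, 0.12], [0.012, -0.016, 0], -0.8],
    [[0, 0, 0.26], [0.026, -0.035, 0], -0.8],
    [[0, 0, 0.4], [0.04, -0.054, 0], -0.8],
    [[0, 0, 0.54], [0.055, -0.073, 0], -0.8],
    [[0, 0, 0.679], [0.069, -0.092, 0], -0.8]
  ]
}}

```text
clock: 10.6
eef_pos: [411.9, 107.7, 17.6]
tcp_rot: [3.141, -0.001, 0.965]
contact_force: [0.8, -1.6, 14.8]
opening: 0.201
grasp_force: 51.3
```

Call:
{"op": "step_arm", "data": {
  "moves": [
    [[0, 0, 0.14], [0.002, -0.023, 0], -0.8],
    [[0, 0, 0.28], [0.005, -0.047, 0], -0.8],
    [[0, 0, 0.42], [0.008, -0.07, 0], -0.8],
    [[0, 0, 0.56], [0.01, -0.094, 0], -0.8],
    [[0, 0, 0.679], [0.012, -0.114, 0], -0.8]
  ]
}}

```text
clock: 11.1
eef_pos: [395.3, 122.8, 17.6]
tcp_rot: [3.141, -0.003, 0.431]
contact_force: [3.8, -2.1, 10.8]
opening: 0.202
grasp_force: 50.7
```

Call:
{"op": "step_arm", "data": {
  "moves": [
    [[0, 0, 0.14], [-0.01, -0.021, 0], -0.8],
    [[0, 0, 0.28], [-0.02, -0.043, 0], -0.8],
    [[0, 0, 0.42], [-0.03, -0.064, 0], -0.8],
    [[0, 0, 0.56], [-0.04, -0.086, 0], -0.8],
    [[0, 0, 0.679], [-0.047, -0.104, 0], -0.8],
    [[0, 0, 0.679], [-0.047, -0.104, 0], -0.8],
    [[0, 0, 0.679], [-0.047, -0.104, 0], -0.8]
  ]
}}

```text
clock: 11.8
eef_pos: [377.9, 137.8, 17.6]
tcp_rot: [-3.14, -0.002, -0.099]
contact_force: [2.1, 1.2, 13.8]
opening: 0.2
grasp_force: 51.3
```

Run:
```python
from h import *
s=telemetry.sense(); print(s["contact_force"],s["eef_pos"],s["tcp_rot"])
zs=dict(mark=10,rib=36,dish=0,holder=0,rack=0,press=0,needle_tip=25,flap_hinge=15)
for cam in ("top","wrist","scene"):
  im=snap(cam,cam+"3"); print(cam)
  for n,z in zs.items():
    print(n,[(x["conf"],x["xy"],pt(cam,x["xy"],z)) for x in imaging.mark_of(cam,n)[:1]])
  if cam=="top": a=im
  elif cam=="wrist": b=im
cv2.imwrite("pics/w3.png",b[:,:,::-1])
```

```text
[ 2.13757521  1.2266365  13.82130546] [377.94783303 137.78961145  17.63956944] [-3.14039916e+00 -2.27583668e-03 -9.89726667e-02]
top
mark [(0.92, [241.0, 230.6], array([491.6, 128.8,  10. ]))]
rib [(0.78, [232.5, 282.4], array([378.3, 135.9,  36. ]))]
dish [(0.75, [233.6, 283.5], array([376.6, 139.9,   0. ]))]
holder [(0.58, [310.8, 278.7], array([391.2, -28. ,   0. ]))]
rack [(0.93, [443.4, 137.7], array([ 721.7, -326.7,    0. ]))]
press [(0.86, [270.1, 164.9], array([646.2,  72.5,   0. ]))]
needle_tip [(0.67, [267.5, 161.3], array([647.4,  75.9,  25. ]))]
flap_hinge [(0.56, [219.3, 171.6], array([623.5, 184.6,  15. ]))]
wrist
mark []
rib [(0.83, [317.7, 269.6], array([377.8, 136.4,  36. ]))]
dish []
holder [(0.94, [639.0, 188.1], array([387.6, -24.7,   0. ]))]
rack []
press []
needle_tip []
flap_hinge []
scene
mark [(0.98, [381.5, 201.8], array([485.9, 118.6,  10. ]))]
rib [(0.81, [392.6, 169.1], array([380.7, 133.4,  36. ]))]
dish [(0.84, [308.6, 234.0], array([628.3, -49. ,   0. ]))]
holder [(0.92, [336.8, 172.3], array([395.6, -23.5,  -0. ]))]
rack [(0.82, [189.1, 245.3], array([ 733.1, -332.7,    0. ]))]
press [(0.9, [356.9, 252.6], array([653.4,  80.5,   0. ]))]
needle_tip [(0.42, [313.0, 229.0], array([627.5, -37.2,  25. ]))]
flap_hinge [(0.65, [404.5, 254.8], array([641.6, 192.7,  15. ]))]
```

View pics/w3.png

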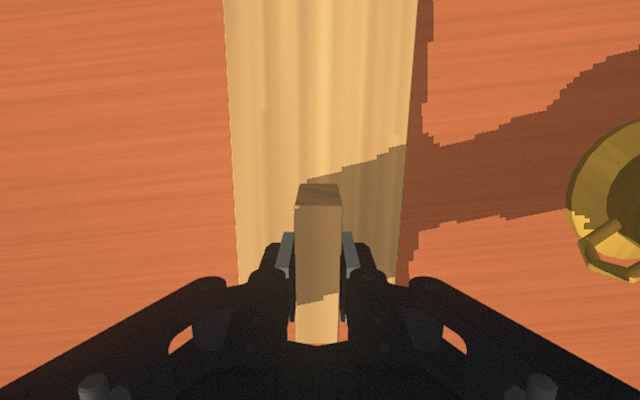

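The wrist view shows the rib still square in the pads, with the holder clear to the right. Next I need an accurate press pose, so I'll zoom in on it.

Run:
```python
import cv2
a=cv2.imread("pics/top3.png")[75:205,190:330]; b=cv2.imread("pics/scene3.png")[190:325,305:445]
cv2.imwrite("pics/z.png",cv2.resize(a,None,fx=4.3,fy=4.3,interpolation=cv2.INTER_CUBIC))
```

```text
(no output)
```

View pics/z.png

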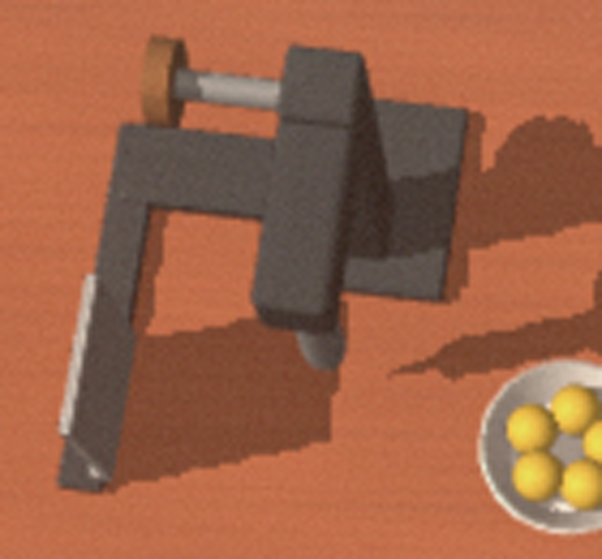

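Run:
```python
from h import *
from scipy.optimize import least_squares
F=[((50,-50,12),(443,300)),((160,-50,12),(469,113)),((130,138,12),(122,126)),((85,114,12),(148,206)),((-75,138,10),(60,488)),((-75,114,10),(103,491)),((103,18,192),(290,45)),((103,-18,192),(360,57)),((67,18,192),(283,121)),((67,-18,192),(352,126)),((-20,18,186),(255,305)),((-20,-18,186),(331,322))]
P=np.array([f[0] for f in F],float);U=np.array([f[1] for f in F])/4.3+[190,75]
def w(v,p): return Ro.from_euler("z",v[2]).apply(p)+[v[0],v[1],0]
def res(v,raw=False):
    d=np.array([proj("top",q) for q in w(v,P)])-U
    return d if raw else d.ravel()
for loss in("linear","soft_l1"):
    s=least_squares(res,[644,75,-.1],loss=loss,f_scale=.5,diff_step=1e-3); print(s.x,res(s.x,True).round(1).tolist())
v=s.x
# flap: foot line pixels vs. angle
for th in (1.5,1.6,1.7,1.8,1.9):
    print(th,[((proj("top",w(v,np.array([x,110-95*np.cos(th),15+95*np.sin(th)])))-[190,75])*4.3).round().tolist() for x in(-70,10)])
print(imaging.mark_of("top","flap_edge"),"known mark proj",proj("top",[492.3,126.4,10]))
```

```text
[ 6.45513918e+02  7.49615327e+01 -1.01495651e-01] [[0.3, 0.7], [0.6, -0.5], [-0.2, -1.1], [0.7, -0.4], [-1.0, -0.1], [-0.5, 0.5], [-0.0, -0.1], [2.2, -0.7], [-1.2, -0.3], [1.3, 0.8], [-1.4, 1.2], [-0.2, -0.4]]
[ 6.44000001e+02  7.49999981e+01 -1.00393180e-01] [[0.2, 1.3], [0.5, 0.0], [-0.4, -0.4], [0.6, 0.3], [-1.0, 0.6], [-0.5, 1.2], [-0.1, 0.6], [2.1, 0.0], [-1.3, 0.5], [1.2, 1.5], [-1.4, 2.0], [-0.2, 0.3]]
1.5 [[78.0, 442.0], [107.0, 283.0]]
1.6 [[58.0, 440.0], [87.0, 280.0]]
1.7 [[39.0, 438.0], [68.0, 278.0]]
1.8 [[20.0, 436.0], [50.0, 277.0]]
1.9 [[3.0, 436.0], [33.0, 276.0]]
[{'xy': [210.0, 154.5], 'conf': 0.81}] known mark proj [242.1 230.3]
```

Run:
```python
from h import *
plan([390,100,17.5],-0.101)
plan([531.3,85.6,17.5],-0.101,1,start=([390,100,17.5],-.101))
```

```text
turn [-0.002, -0.003, 0.003] shift [0.079, 0.182, 0.001] mm 40 deg [-0.1 -0.1  0.1]
turn [0.0, 0.0, 0.0] shift [0.71, 0.0, 0.0] mm 142 deg [0. 0. 0.]
```

Call:
{"op": "step_arm", "data": {
  "moves": [
    [[0, 0, 0], [0.02, 0.05, 0], -0.8],
    [[0, 0, 0], [0.05, 0.115, 0], -0.8],
    [[0, 0, 0.003], [0.079, 0.182, 0], -0.8],
    [[0, 0, 0.003], [0.079, 0.182, 0], -0.8],
    [[0, 0, 0.003], [0.079, 0.182, 0], -0.8]
  ]
}}

```text
clock: 13.7
eef_pos: [390.0, 98.8, 17.6]
tcp_rot: [3.141, -0.002, -0.1]
contact_force: [3.4, -10.0, 17.3]
opening: 0.204
grasp_force: 51.5
```

Call:
{"op": "step_arm", "data": {
  "moves": [
    [[0, 0, 0], [0.08, 0, 0], -0.8],
    [[0, 0, 0], [0.2, 0, 0], -0.8],
    [[0, 0, 0], [0.33, 0, 0], -0.8],
    [[0, 0, 0], [0.46, 0, 0], -0.8],
    [[0, 0, 0], [0.57, 0, 0], -0.8],
    [[0, 0, 0], [0.65, 0, 0], -0.8],
    [[0, 0, 0], [0.71, 0, 0], -0.8],
    [[0, 0, 0], [0.71, 0, 0], -0.8]
  ]
}}

```text
clock: 14.5
eef_pos: [530.0, 85.5, 16.9]
tcp_rot: [3.141, 0.002, -0.101]
contact_force: [0.4, -1.6, 8.9]
opening: 0.2
grasp_force: 51.8
```

Run:
```python
from h import *
print(telemetry.sense()["contact_force"])
for cam in ("top","scene"):
  im=snap(cam,cam+"4"); print(cam)
  for n,z in dict(mark=10,rib=36,needle_tip=25,flap_hinge=15).items():
    print(n,[(x["conf"],x["xy"],pt(cam,x["xy"],z)) for x in imaging.mark_of(cam,n)[:1]])
```

```text
[ 0.39226755 -1.57398329  8.88037454]
top
mark [(0.48, [265.2, 163.0], array([647.6,  82.7,  10. ]))]
rib []
needle_tip []
flap_hinge []
scene
mark [(0.87, [353.0, 244.3], array([638.5,  67.4,  10. ]))]
rib [(0.58, [367.8, 207.2], array([534.5,  85.9,  36. ]))]
needle_tip []
flap_hinge [(0.76, [404.3, 255.2], array([642.9, 192.3,  15. ]))]
```

Call:
{"op": "step_arm", "data": {
  "moves": [
    [[0, 0, 0], [0, 0, 0], -0.3],
    [[0, 0, 0], [0, 0, 0], 0.3],
    [[0, 0, 0], [0, 0, 0], 0.6],
    [[0, 0, 0], [0, 0, 0], 0.6],
    [[0, 0, 0], [0, 0, 0], 0.6],
    [[0, 0, 0], [0, 0, -0.1], 0.6],
    [[0, 0, 0], [0, 0, -0.25], 0.6],
    [[0, 0, 0], [0, 0, -0.35], 0.6]
  ]
}}

```text
clock: 15.8
eef_pos: [531.3, 85.8, 88.2]
tcp_rot: [-3.141, -0.001, -0.098]
contact_force: [0.3, -0.8, 0.3]
opening: 0.799
grasp_force: 0.0
```

Call:
{"op": "step_arm", "data": {
  "moves": [
    [[0, 0.19, 0], [-0.06, 0, 0], 0.6],
    [[0, 0.38, 0], [-0.12, 0, 0], 0.6],
    [[0, 0.57, 0], [-0.18, 0, 0], 0.6],
    [[0, 0.75, 0], [-0.18, 0, 0], 0.6],
    [[0, 0.75, 0], [-0.18, 0, 0], 0.6],
    [[0, 0.75, 0], [-0.18, 0, 0], 0.6]
  ]
}}

```text
clock: 16.4
eef_pos: [510.3, 59.2, 107.5]
tcp_rot: [3.132, -0.528, -0.065]
contact_force: [2.2, -0.9, 0.6]
opening: 0.803
grasp_force: 0.0
```

Run:
```python
from h import *
s=telemetry.sense(); print(s["contact_force"],s["eef_pos"],s["tcp_rot"],s["qpos"])
c=imaging.calibration("wrist"); snap("wrist","w5"); print(np.array(c["cam_to_world"]).round(3)[:3,3])
for n,z in dict(mark=10,needle_tip=25,rib=36,flap_hinge=15,press=0).items():
    print(n,[(x["conf"],x["xy"],pt("wrist",x["xy"],z,c)) for x in imaging.mark_of("wrist",n)[:2]])
```

```text
[ 2.16210149 -0.87609328  0.61013041] [510.3076497   59.20767309 107.48684471] [ 3.13241173 -0.52783702 -0.06493527] [ 0.20975254  0.21868785  2.34072114 -1.11020826  0.16309072  2.91478464]
[496.228  60.283 263.912]
mark [(0.97, [287.1, 103.1], array([644.1,  74. ,  10. ]))]
needle_tip [(0.92, [283.3, 89.6], array([647.7,  75.7,  25. ]))]
rib [(0.55, [275.0, 238.2], array([526.4,  85.5,  36. ])), (0.52, [284.9, 178.5], array([568.7,  76.9,  36. ]))]
flap_hinge []
press []
```

View pics/w5.png

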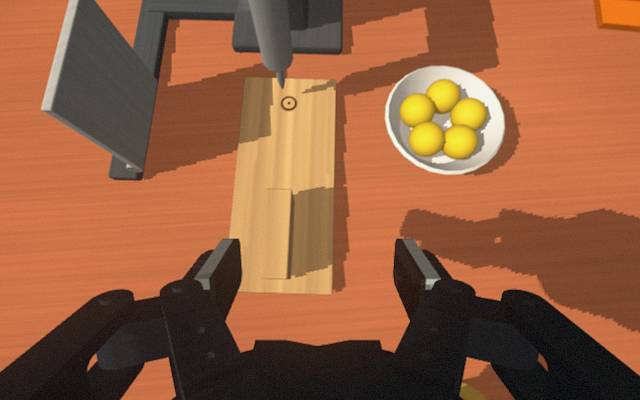

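Board and mark are right where the tool predicts, and the needle tip reads about 3–4 mm further on. I'll zoom in for precision.

Run:
```python
import cv2
a=cv2.imread("pics/w5.png")[60:125,245:335]
cv2.imwrite("pics/z5.png",cv2.resize(a,None,fx=8,fy=8,interpolation=cv2.INTER_CUBIC))
```

```text
(no output)
```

View pics/z5.png

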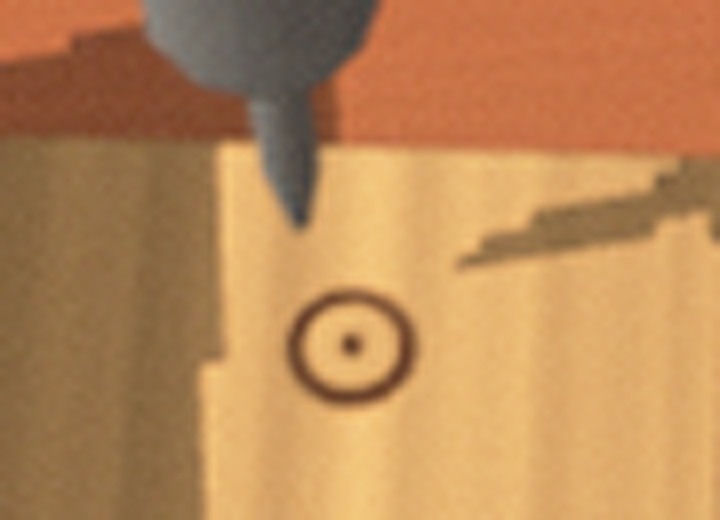

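Run:
```python
from h import *
print(pt("wrist",(288.7,103),10),pt("wrist",(282.4,88.6),25))
for q in [(245,78.5),(337,80.5),(332,294)]: print(pt("wrist",q,10))
# bar end corners z10 : outer/inner near end, and strip
for q in [(109,177),(142,180)]: print(pt("wrist",q,10))
s=telemetry.sense(); print(s["eef_pos"],s["qpos"])
plan([531.3,85.8,95],-0.1)
```

```text
[644.1  69.1  10. ] [648.8  72.8  25. ]
[670.5 105.6  10. ]
[662.8  26.1  10. ]
[486.5  46.   10. ]
[588.9 215.2  10. ]
[584.4 189.   10. ]
[510.91482433  56.82589926 107.10614383] [ 0.20646261  0.22016029  2.33837228 -1.09575976  0.16686728  2.90370471]
turn [0.003, -0.669, 0.031] shift [0.049, -0.153, 0.097] mm 37 deg [  0.1 -30.1   1.4]
```

The arm was still drifting when I took that picture, so I'll take a calmer, less tilted view, away from the wrist singularity.

Run:
```python
from h import *
plan([497.8,90,120],-0.1,pitch=-0.33)
```

```text
turn [-0.002, -0.249, 0.031] shift [-0.035, -0.16, -0.096] mm 38 deg [ -0.1 -11.2   1.4]
```

Call:
{"op": "step_arm", "data": {
  "moves": [
    [[0, -0.12, 0.015], [-0.02, -0.03, -0.1], 0.6],
    [[0, -0.249, 0.031], [-0.035, -0.06, -0.1], 0.6],
    [[0, -0.249, 0.031], [-0.035, -0.09, -0.1], 0.6],
    [[0, -0.249, 0.031], [-0.035, -0.09, -0.1], 0.6]
  ]
}}

```text
clock: 17.1
eef_pos: [495.5, 78.0, 120.7]
tcp_rot: [-3.137, -0.326, -0.098]
contact_force: [-0.2, -0.9, -0.9]
opening: 0.799
grasp_force: 0.0
```

Run:
```python
from h import *
s=telemetry.sense(); print(s["eef_pos"],s["tcp_rot"],s["qpos"],s["qvel"].round(3))
plan([497.8,90,120],-0.1,pitch=-0.33)
```

```text
[495.46823544  78.02330168 120.66544678] [-3.1372378  -0.32586083 -0.09785105] [ 0.21844673  0.1919749   2.21607508 -0.23017658  0.43157328  2.08104676] [ 0.04  -0.02  -0.345  1.952  0.708 -1.821]
turn [-0.006, 0.005, 0.003] shift [0.004, -0.061, 0.005] mm 12 deg [-0.3  0.2  0.1]
```

Pose nearly as wanted. I'll let it settle there, then measure.

Call:
{"op": "step_arm", "data": {
  "moves": [
    [[0, 0, 0], [0, -0.03, 0], 0.6],
    [[0, 0, 0], [0, -0.03, 0], 0.6],
    [[0, 0, 0], [0, -0.03, 0], 0.6],
    [[0, 0, 0], [0, -0.03, 0], 0.6]
  ]
}}

```text
clock: 17.5
eef_pos: [495.6, 81.4, 120.0]
tcp_rot: [3.14, -0.33, -0.096]
contact_force: [-0.8, -0.7, 0.2]
opening: 0.8
grasp_force: 0.0
```

Run:
```python
from h import *
s=telemetry.sense(); print(s["eef_pos"],s["tcp_rot"],s["qvel"].round(3))
c=imaging.calibration("wrist"); im=snap("wrist","w6")
import pickle; pickle.dump(c,open("c6.pkl","wb"))
for n,z in dict(mark=10,needle_tip=25,rib=36).items():
    print(n,[(x["conf"],x["xy"],pt("wrist",x["xy"],z,c)) for x in imaging.mark_of("wrist",n)[:1]])
s=telemetry.sense(); print(s["eef_pos"],s["clock"])
m=imaging.mark_of("wrist","mark")[0]["xy"]; x0,y0=int(m[0]-45),max(0,int(m[1]-40)); print(x0,y0)
cv2.imwrite("pics/z6.png",cv2.resize(im[y0:y0+65,x0:x0+90],None,fx=8,fy=8,interpolation=cv2.INTER_CUBIC)[:,:,::-1])
```

```text
[495.61948228  81.445228   120.00960877] [ 3.14049677 -0.32995603 -0.09623711] [-0.004 -0.004 -0.003  0.016  0.004 -0.015]
mark [(0.87, [308.7, 53.1], array([644.5,  73.1,  10. ]))]
needle_tip [(0.84, [301.3, 39.4], array([648.6,  78.1,  25. ]))]
rib [(0.82, [307.0, 195.0], array([526.4,  84.8,  36. ]))]
[496.06249234  81.57218584 120.45368323] 17.7
263 13
```

View pics/z6.png

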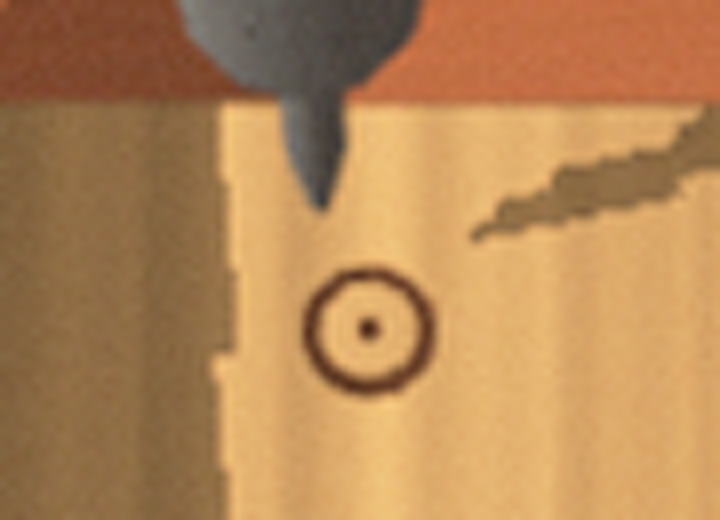

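Run:
```python
from h import *
import pickle; c=pickle.load(open("c6.pkl","rb"))
a=pt("wrist",(308.7,53.5),10,c);b=pt("wrist",(302.6,38.8),25,c); print(a,b,b-a)
plan([530.6,85.6,90],-0.101);
```

```text
[644.2  73.1  10. ] [648.9  77.1  25. ] [ 4.7  4.  15. ]
turn [-0.001, -0.421, 0.005] shift [0.111, -0.037, 0.199] mm 46 deg [ -0.  -18.9   0.2]
```

Call:
{"op": "step_arm", "data": {
  "moves": [
    [[0, -0.14, 0], [0.037, -0.012, 0.06], 0.6],
    [[0, -0.28, 0], [0.074, -0.025, 0.13], 0.6],
    [[0, -0.421, 0.005], [0.111, -0.037, 0.199], 0.6],
    [[0, -0.421, 0.005], [0.111, -0.037, 0.199], 0.6],
    [[0, -0.421, 0.005], [0.111, -0.037, 0.199], 0.6]
  ]
}}

```text
clock: 18.25
eef_pos: [530.7, 85.4, 89.4]
tcp_rot: [-3.141, 0.001, -0.101]
contact_force: [-0.2, 0.5, 0.0]
opening: 0.797
grasp_force: 0.0
```

Run:
```python
from h import *
plan([530.6,85.6,17.3],-0.101)
plan([535.3,89.6,17.3],-0.101,start=([530.6,85.6,17.3],-.101))
```

```text
turn [-0.0, 0.001, -0.001] shift [-0.0, -0.001, 0.36] mm 72 deg [-0.  0. -0.]
turn [0.0, 0.0, 0.0] shift [0.021, -0.022, -0.0] mm 6 deg [0. 0. 0.]
```

Call:
{"op": "step_arm", "data": {
  "moves": [
    [[0, 0, 0], [0, 0, 0.15], 0.6],
    [[0, 0, 0], [0, 0, 0.27], 0.6],
    [[0, 0, 0], [0, 0, 0.36], 0.2],
    [[0, 0, 0], [0, 0, 0.36], -0.3],
    [[0, 0, 0], [0, 0, 0.36], -0.6],
    [[0, 0, 0], [0, 0, 0.36], -0.8],
    [[0, 0, 0], [0, 0, 0.36], -0.8],
    [[0, 0, 0], [0, 0, 0.36], -0.8]
  ]
}}

```text
clock: 19.05
eef_pos: [531.0, 86.1, 19.4]
tcp_rot: [-3.14, -0.001, -0.101]
contact_force: [-2.8, 1.0, 8.1]
opening: 0.198
grasp_force: 50.4
```

Call:
{"op": "step_arm", "data": {
  "moves": [
    [[0, 0, 0], [0, 0, 0], -0.8],
    [[0, 0, 0], [0.01, -0.011, 0], -0.8],
    [[0, 0, 0], [0.021, -0.022, 0], -0.8],
    [[0, 0, 0], [0.021, -0.022, 0], -0.8],
    [[0, 0, 0], [0.021, -0.022, 0], -0.8]
  ]
}}

```text
clock: 19.55
eef_pos: [535.3, 89.7, 19.4]
tcp_rot: [-3.141, 0.0, -0.101]
contact_force: [-4.6, -1.9, 10.3]
opening: 0.204
grasp_force: 50.9
```

Run:
```python
from h import *
plan([535.3,89.6,17],-0.101)
```

```text
turn [-0.001, 0.0, 0.0] shift [0.0, 0.001, 0.012] mm 2 deg [-0.  0.  0.]
```

Call:
{"op": "step_arm", "data": {
  "moves": [
    [[0, 0, 0], [0, 0, 0], -0.3],
    [[0, 0, 0], [0, 0, 0], 0.3],
    [[0, 0, 0], [0, 0, 0], 0.6],
    [[0, 0, 0], [0, 0, 0], 0.6],
    [[0, 0, 0], [0, 0, 0], 0.6],
    [[0, 0, 0], [0, 0, -0.1], 0.6],
    [[0, 0, 0], [0, 0, -0.25], 0.6],
    [[0, 0, 0], [0, 0, -0.35], 0.6]
  ]
}}

```text
clock: 20.35
eef_pos: [535.7, 90.0, 89.5]
tcp_rot: [-3.14, -0.0, -0.101]
contact_force: [0.5, 0.1, 0.2]
opening: 0.798
grasp_force: 0.0
```

Call:
{"op": "step_arm", "data": {
  "moves": [
    [[0, 0.14, 0], [-0.06, 0, -0.05], 0.6],
    [[0, 0.28, 0], [-0.12, 0, -0.1], 0.6],
    [[0, 0.42, 0], [-0.19, 0, -0.15], 0.6],
    [[0, 0.42, 0], [-0.19, 0, -0.15], 0.6],
    [[0, 0.42, 0], [-0.19, 0, -0.15], 0.6],
    [[0, 0.42, 0], [-0.19, 0, -0.15], 0.6],
    [[0, 0.42, 0], [-0.19, 0, -0.15], 0.6]
  ]
}}

```text
clock: 21.05
eef_pos: [499.0, 93.8, 118.3]
tcp_rot: [-3.14, -0.33, -0.102]
contact_force: [0.9, 0.1, 0.5]
opening: 0.801
grasp_force: 0.0
```

Run:
```python
from h import *
s=telemetry.sense(); print(s["eef_pos"],s["tcp_rot"],s["qvel"].round(3))
c=imaging.calibration("wrist"); im=snap("wrist","w7")
for n,z in dict(mark=10,needle_tip=25,rib=36,flap_hinge=15,dish=0).items():
    print(n,[(x["conf"],x["xy"],pt("wrist",x["xy"],z,c)) for x in imaging.mark_of("wrist",n)[:1]])
x0,y0=265,0; v=im[y0:y0+70,x0:x0+90]
big=np.vstack([cv2.resize(v,(450,350),interpolation=cv2.INTER_CUBIC),cv2.resize(im[0:380],(450,250))])
cv2.imwrite("pics/z7.png",big[:,:,::-1])
```

```text
[499.01707866  93.78283992 118.34329924] [-3.14029156 -0.32977251 -0.10155675] [-0.     0.002  0.006 -0.005 -0.004  0.003]
mark [(0.72, [318.4, 47.6], array([650.8,  76.6,  10. ]))]
needle_tip []
rib [(0.76, [319.8, 189.9], array([532.4,  87.6,  36. ]))]
flap_hinge [(0.73, [182.2, 84.5], array([629. , 188.3,  15. ]))]
dish [(0.87, [468.0, 85.0], array([610.8, -46.3,   0. ]))]
```

View pics/z7.png

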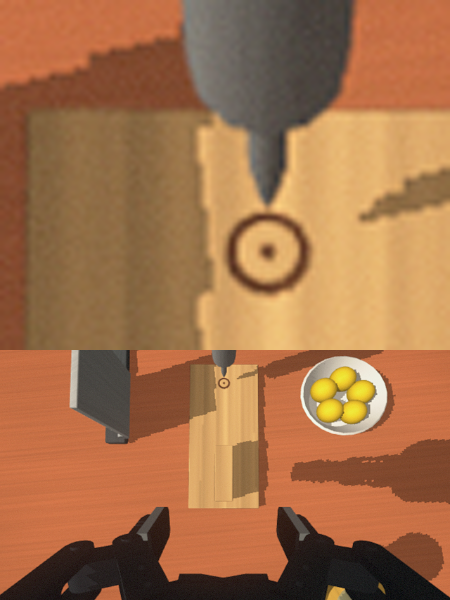

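Run:
```python
from h import *
s=telemetry.sense();print(s["clock"])
a=pt("wrist",(318,50.1),10);b=pt("wrist",(318,41),25); print(a,b,b-a, proj("wrist",a+[0,0,15]))
print("ends",pt("wrist",(190/450*640,365-350),10))
v=(b[0],b[1],-.101)
w=lambda p: np.array([v[0],v[1],0])+Ro.from_euler("z",v[2]).apply(p)
print("hinge",w([-30,110,15]),"rib tool",w([-115,0,17]))
for n,p in dict(hover=[-45,185,150],pre=[-45,160,85]).items(): print(n,w(p))
plan(w([-115,60,200]),-.101)
```

```text
21.35
[647.2  77.   10. ] [646.9  77.   25. ] [-0.3  0.  15. ] [318.   40.6]
ends [680.8 113.2  10. ]
hinge [628.14400575 189.4642729   15.        ] rib tool [532.48605905  88.59526263  17.        ]
hover [620.78257604 265.59448604 150.        ]
pre [618.26186677 240.72189018  85.        ]
turn [-0.001, -0.419, -0.0] shift [0.298, -0.293, -0.331] mm 107 deg [ -0.  -18.9  -0. ]
```

The lower panel shows the board square under the press. The ring centre at (318,50) puts the tip less than 1 mm from it, so the board is placed. Now the flap.

```bash
cat >> h.py <<'E'
V=(646.9,77.,-.101)
w=lambda p: np.array([V[0],V[1],0])+Ro.from_euler("z",V[2]).apply(np.array(p,float))
E
python3 - <<'E'
from h import *
plan(w([-110,150,160]),-.101)
plan(w([-50,155,100]),-.101,start=(w([-110,150,160]),-.101))
E
```

```text
turn [-0.001, -0.419, -0.0] shift [0.257, -0.743, -0.133] mm 159 deg [ -0.  -18.9  -0. ]
turn [0.0, 0.0, 0.0] shift [0.3, -0.025, 0.3] mm 85 deg [0. 0. 0.]
```

Call:
{"op": "step_arm", "data": {
  "moves": [
    [[0, -0.14, 0], [0.06, -0.18, -0.08], 0.2],
    [[0, -0.28, 0], [0.13, -0.37, -0.11], -0.4],
    [[0, -0.419, 0], [0.2, -0.56, -0.13], -1],
    [[0, -0.419, 0], [0.257, -0.743, -0.133], -1],
    [[0, -0.419, 0], [0.257, -0.743, -0.133], -1],
    [[0, -0.419, 0], [0.257, -0.743, -0.133], -1]
  ],
  "squeeze": 30
}}

```text
clock: 21.95
eef_pos: [552.0, 237.8, 159.5]
tcp_rot: [-3.141, 0.0, -0.099]
contact_force: [-0.8, -0.6, -0.2]
opening: 0.003
grasp_force: 0.0
```

Call:
{"op": "step_arm", "data": {
  "moves": [
    [[0, 0, 0], [0.1, -0.025, 0.08], -1],
    [[0, 0, 0], [0.2, -0.025, 0.18], -1],
    [[0, 0, 0], [0.3, -0.025, 0.3], -1],
    [[0, 0, 0], [0.3, -0.025, 0.3], -1],
    [[0, 0, 0], [0.3, -0.025, 0.3], -1]
  ]
}}

```text
clock: 22.45
eef_pos: [611.2, 235.2, 99.6]
tcp_rot: [3.141, 0.002, -0.102]
contact_force: [-0.4, -0.1, -0.3]
opening: 0.002
grasp_force: 0.0
```

Run:
```python
from h import *
plan(w([-50,152,65]),-.101)
Q=[(127,65),(114,64),(101.6,59.8),(90.7,52.5),(82.2,42.6),(76.5,30.8),(74,18)]
print([[round((152-y)/200,3),round((65-z)/200,3)] for y,z in Q])
```

```text
turn [0.0, 0.002, -0.001] shift [0.008, 0.009, 0.173] mm 35 deg [ 0.   0.1 -0. ]
[[0.125, 0.0], [0.19, 0.005], [0.252, 0.026], [0.306, 0.062], [0.349, 0.112], [0.378, 0.171], [0.39, 0.235]]
```

Call:
{"op": "step_arm", "data": {
  "moves": [
    [[0, 0, 0], [0.008, 0.009, 0.1], -1],
    [[0, 0, 0], [0.008, 0.009, 0.173], -1],
    [[0, 0, 0], [0.008, 0.009, 0.173], -1]
  ]
}}

```text
clock: 22.75
eef_pos: [612.0, 233.9, 64.4]
tcp_rot: [3.141, 0.002, -0.101]
contact_force: [-0.2, 0.5, -0.1]
opening: 0.001
grasp_force: 0.0
```

Call:
{"op": "step_arm", "data": {
  "moves": [
    [[0, 0, 0], [0, 0.06, 0], -1],
    [[0, 0, 0], [0, 0.125, 0], -1],
    [[0, 0, 0], [0, 0.16, 0.002], -1],
    [[0, 0, 0], [0, 0.19, 0.005], -1],
    [[0, 0, 0], [0, 0.22, 0.015], -1],
    [[0, 0, 0], [0, 0.252, 0.026], -1]
  ]
}}

```text
clock: 23.35
eef_pos: [609.4, 184.0, 60.8]
tcp_rot: [-3.14, -0.002, -0.101]
contact_force: [0.2, 1.6, 1.7]
opening: 0.002
grasp_force: 1.1
```

Call:
{"op": "step_arm", "data": {
  "moves": [
    [[0, 0, 0], [0, 0.028, 0.018], -1],
    [[0, 0, 0], [0, 0.054, 0.036], -1],
    [[0, 0, 0], [0, 0.077, 0.06], -1],
    [[0, 0, 0], [0, 0.097, 0.086], -1],
    [[0, 0, 0], [0, 0.113, 0.115], -1],
    [[0, 0, 0], [0, 0.126, 0.145], -1]
  ]
}}

```text
clock: 23.95
eef_pos: [606.2, 158.9, 30.7]
tcp_rot: [-3.141, -0.0, -0.101]
contact_force: [0.8, -1.9, 3.1]
opening: 0.001
grasp_force: 1.2
```

Call:
{"op": "step_arm", "data": {
  "moves": [
    [[0, 0, 0], [0, 0.006, 0.02], -1],
    [[0, 0, 0], [0, 0.01, 0.04], -1],
    [[0, 0, 0], [0, 0.012, 0.055], -1],
    [[0, 0, 0], [0, 0.012, 0.064], -1],
    [[0, 0, 0], [0, 0.012, 0.064], -1]
  ]
}}

```text
clock: 24.45
eef_pos: [606.0, 157.1, 18.3]
tcp_rot: [-3.141, -0.0, -0.101]
contact_force: [-0.0, 0.4, 1.1]
opening: -0.002
grasp_force: 0.0
```

Call:
{"op": "step_arm", "data": {
  "moves": [
    [[0, 0, 0], [0, 0, 0.004], -1],
    [[0, 0, 0], [0, 0, 0.007], -1],
    [[0, 0, 0], [0, 0, 0.007], -1]
  ]
}}

```text
clock: 24.75
eef_pos: [606.1, 157.2, 18.0]
tcp_rot: [-3.141, -0.0, -0.1]
contact_force: [-3.1, -0.9, 10.4]
opening: -0.0
grasp_force: 5.2
```

It reached the stop at z 18.0 mm with 10 N. I'll lift straight off, back away and check.

Call:
{"op": "step_arm", "data": {
  "moves": [
    [[0, 0, 0], [0, 0, -0.08], -1],
    [[0, 0, 0], [0, -0.1, -0.25], -1],
    [[0, 0, 0], [-0.2, -0.2, -0.45], -1],
    [[0, 0, 0], [-0.5, -0.2, -0.65], -1],
    [[0, 0, 0], [-0.75, -0.2, -0.75], -1],
    [[0, 0, 0], [-0.85, -0.2, -0.75], -1],
    [[0, 0, 0], [-0.85, -0.2, -0.75], -1]
  ]
}}

```text
clock: 25.45
eef_pos: [436.6, 213.9, 169.2]
tcp_rot: [-3.14, -0.0, -0.099]
contact_force: [0.2, -0.2, -0.8]
opening: -0.002
grasp_force: 0.0
```

Run:
```python
from h import *
s=telemetry.sense(); print(s["eef_pos"],s["contact_force"],s["clock"])
t=snap("top","t8")
for n,z in dict(mark=10,rib=36,dish=0,holder=0,rack=0,flap_edge=15).items():
    print(n,[(x["conf"],x["xy"],pt("top",x["xy"],z)) for x in imaging.mark_of("top",n)[:1]])
sc=snap("scene","s8"); wr=snap("wrist","w8")
print("flap edge level",w([-30,15,15]))
big=np.hstack([cv2.resize(t[60:310,180:500],(400,312)),cv2.resize(sc[130:330,260:480],(343,312))])
cv2.imwrite("pics/z8.png",np.vstack([big,cv2.resize(wr,(743,280))])[:,:,::-1])
```

```text
[436.64232662 213.94861483 169.20043231] [ 0.24403934 -0.16644556 -0.80195624] 25.45
mark [(0.73, [266.2, 160.6], array([653.3,  80.7,  10. ]))]
rib [(0.74, [259.3, 208.7], array([537.1,  87.4,  36. ]))]
dish [(0.93, [321.7, 182.8], array([607. , -46.9,   0. ]))]
holder [(0.84, [309.8, 276.6], array([395.7, -25.7,   0. ]))]
rack [(0.75, [446.9, 138.9], array([ 719. , -334.7,    0. ]))]
flap_edge [(0.98, [262.5, 171.4], array([626.4,  87.3,  15. ]))]
flap edge level [618.56531053  94.94840864  15.        ]
```

View pics/z8.png

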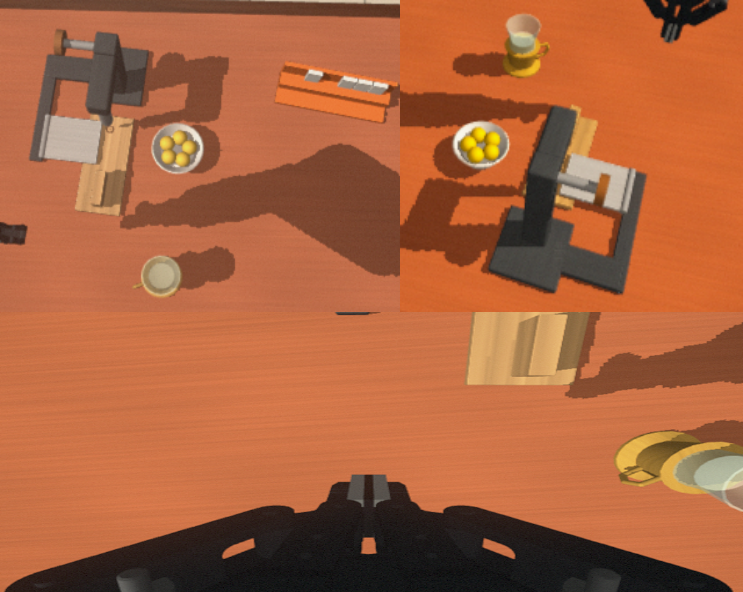

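The flap lies level over the board, the ring end is under the quill, and the dish, holder and rack are where they started. I'm handing in.

```bash
python3 -c "
from rig import r; print(r.sign_off())"
```

```text
the job is handed in; nothing more can be done
None
```

The job is handed in at about 26 s: the board was slid flat until the needle tip was over the ring (within about 1 mm when measured just before the flap step) and is in line with the press arm, its rib on the open side. The flap is folded down to its stop, and the dish, holder and rack were not touched.

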